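Pulse the nutmegs: bayonet lid on, half-way to the click, and hold

ROBOT

A 6-joint arm with a two-finger parallel gripper is mounted at the origin on the work surface. World frame = base frame: x ahead of the robot, y to its left, z up, the work surface at z = 0. Lengths are in m, angles in rad, forces in N, time in s.
With the tool pointing down it reaches from about 0.375 to 0.9 m from the base axis. Payload 3.1 kg.
Tool frame: the origin (TCP) lies on the centre line of the jaws, within the pads' length; the fingertips stand 19 mm ahead of it and the grasp point (between the pads) is the TCP; z points along the fingers, y is the line along which they close (so a half turn about z gives the same grasp; the last joint's range is limited). The gripper opens to 85 mm and grips with 20 to 120 N. Pads are 22 mm wide; open, the fingers measure 114 mm over their backs; the gripper's body (76 mm by 85 mm) begins 54 mm behind the grasp point. The pads swing forward as they close: fully open they stand 13 mm farther back than shut.
Start: joints at [0.963, 0.527, 1.433, -0, 1.181, -0.178], TCP at [0.26, 0.568, 0.25] pointing down, gripper open.
Joint ranges: [-3.08, 3.08], [-0.75, 2.2], [0.22, 2.44], [-1.43, 4.57], [0, 2.65], [-2.85, 2.85]. Speed limits (rad/s): [2.79, 2.79, 3.14, 3.14, 3.14, 3.14].

INTERFACE

Orientations are given as a unit quaternion [x, y, z, w].
In Python, from station import manip gives the robot as it stands.
- The arm moves only by the tool servo_tool, never from a script. Its argument "rows" is a list that holds one entry, the list of rows, each a list of 7 numbers: the turn, a rotation vector about the tool's x, y, z in degrees, then the shift along the tool's x, y, z in m, then the gripper command: -1 is shut, 1 is fully open, values between are in proportion. In form: [[[wx, wy, wz, tx, ty, tz, jaw], ...]]. A call has 1 to 8 rows; each row shifts and turns the commanded pose from where the row before left it, along the tool's axes as they then stand; what a row does not reach is not made up. A row lasts 1/12 s, in which the tool goes at most 41.7 mm and 7.16 degrees, less where a joint would pass 70% of its speed; a pose out of reach is approached as far as the arm can. A call is refused whole if a number of a shift passes 0.0417 or a number of a turn 7.16, either way. A call with a gripper value outside its range is refused whole. The fingers move at their own pace and stop on an object; "squeeze" is the grip in N (left out, the last holds). Time passes only in rows, so rows that do not move let the fingers close. It gives the time, the measured TCP pose, the force, the opening and the grip force at its end, in the units of the state.
- manip.sense(): the state, without advancing time (a new reading comes with each control period).
- manip.snapshot(name): name is "scene" or "top"; returns the picture (480x640x3 uint8, blue, green, red); there is no depth.
- manip.camera_info(name): a dict with "K" (3x3 intrinsics, pixels), "k1" (the pictures are not rectified: a ray, as slopes to the right and down, at radius r is drawn at 1 + k1 r^2 times it, then the intrinsics apply), "camera_from_world" (4x4, takes a point from world to camera coordinates). Camera axes: x right, y down, z forward; pixel columns grow to the right and rows downward; lengths in m; the calibration is good to about 2 mm. A picture is of the moment at which its call begins. camera_info takes no time and is no camera call.
- manip.sign_off(): hands the job in; it is judged then, once.
The state is a dict: "t": time; "q": joint angles; "qd": joint speeds; "tau": joint torques, N m; "tcp_pos": TCP position; "tool_rot": TCP orientation; "force": force on the tool from outside, world axes, zero at the start; "ft_torque": the same for the moment, N m; "finger_gap": opening from 0.0 (shut) to 1.0 (fully open); "gripper_force": force on a finger pad.
Only numpy, scipy, OpenCV 4.12 (cv2) and the standard library are available. Lean on these libraries where they do the work, as an engineer would, in place of code of your own. Each camera call takes 0.05 s, during which the arm holds its last target. There are 200 camera calls.

TASK

One of the two spice mills has whole nutmegs in its bowl, the other has cinnamon sticks. Put the lid on the mill with the nutmegs, notches and lugs in line and dropped fully home, and turn it clockwise against the spring to the pulse position, about 40 degrees, half-way to the lock click; never let it go on to the click. Finish while still gripping the lid and holding it there, since it springs back when let go; leave the cinnamon mill and everything else on the table alone.

Things in the scene. Friction and masses are not known exactly. Their poses are not given: they have to be found in the camera images.
- mill_a: Spice mill A: fixed upright steel cylinder, 117 mm wide at the foot, 109 mm above, with a black collar (114 mm outer diameter, rim 130 mm up) round an open steel bowl 72 mm wide; what lies in the bowl shows from above. Origin under its centre, z up, x through the collar's two entry notches. The lid goes in at the notches, then turns clockwise seen from above; the other way is blocked.
- mill_a_mouth (a point): Centre of the collar rim of mill A; x as the mill's. Opening 88 mm wide; two entry notches 25 mm wide reach out to 104 mm across, at +x and -x (aluminium ribs outside mark them). Elsewhere ledges overhang the track. With its lugs over the notches (8 degrees play either way) the lid drops until its underside is on the seat 18 mm below this point, its grip point 32 mm above it.
- mill_b: Spice mill B: fixed upright steel cylinder, 117 mm wide at the foot, 109 mm above, with a black collar (114 mm outer diameter, rim 130 mm up) round an open steel bowl 72 mm wide; what lies in the bowl shows from above. Origin under its centre, z up, x through the collar's two entry notches. The lid goes in at the notches, then turns clockwise seen from above; the other way is blocked.
- mill_b_mouth (a point): Centre of the collar rim of mill B; x as the mill's. Opening 88 mm wide; two entry notches 25 mm wide reach out to 104 mm across, at +x and -x (aluminium ribs outside mark them). Elsewhere ledges overhang the track. With its lugs over the notches (8 degrees play either way) the lid drops until its underside is on the seat 18 mm below this point, its grip point 32 mm above it.
- mill_a_ring (a joint): Sprung ring hidden in mill A's collar: 0 at rest, grows (rad) as its lid turns clockwise from above. Lugs meet it 10 degrees from the notches: it reads the lid's turn less 0.17. It pushes back 0.04 N m at first, 0.12 in the pulse position (turn 40 degrees, ring 0.52), and turns the lid back if let go. Lock pawls resist from 56 degrees (ring 0.80); click at 80 degrees (ring 1.22).
- mill_b_ring (a joint): Sprung ring hidden in mill B's collar: 0 at rest, grows (rad) as its lid turns clockwise from above. Lugs meet it 10 degrees from the notches: it reads the lid's turn less 0.17. It pushes back 0.04 N m at first, 0.12 in the pulse position (turn 40 degrees, ring 0.52), and turns the lid back if let go. Lock pawls resist from 56 degrees (ring 0.80); click at 80 degrees (ring 1.22).
- lid: The one black lid with a grey grip, fits both mills, starts upright on the table; origin at the centre of its underside. Plug 83 mm in diameter, tapered to 76 mm over its lowest 7 mm, with two lugs 12.5 mm wide, 2 to 8 mm above the underside, reaching 96 mm across, at +x and -x; then a domed flange 100 mm wide, 21 to 31 mm up (aluminium nibs over the lugs). Both ends are alike. 60 to 120 g.
- lid_grip (a point): Grip of the lid: point on its axis, 50 mm above its underside, 16 mm below its top. An upright grey bar, 64 mm long along the lid's x (in line with the lugs), 12 mm thick along y, its flat sides free from 31 to 66 mm above the underside.
- nutmeg (a point): Centre of the middle one of three whole nutmegs (brown, egg-shaped, 23 by 18 mm) lying side by side in one mill's bowl, within 10 mm of that mill's axis.
- cinnamon (a point): Centre of one of two pieces of cinnamon stick (40 mm long double quills, 9 mm high) lying in the other mill's bowl, within 10 mm of that mill's axis.
- jar_a: Bystander: amber spice jar, 48 mm wide, 88 mm high; origin under its centre. Leave alone.
- jar_b: Bystander: a second such jar, 48 mm wide, 88 mm high; origin under its centre. Leave alone.
- cutter_round: Bystander: round metal biscuit cutter, 50 mm wide, 26 mm high, origin under its centre. Leave alone.
- cutter_star: Bystander: star-shaped metal biscuit cutter, 54 mm wide, 24 mm high, origin under its centre. Leave alone.
- rolling_pin: Bystander: wooden rolling pin lying along its x axis, 400 mm long, 48 mm thick, origin under its middle. Leave alone.
- spoon: Bystander: wooden spoon lying on the table along its x axis, about 200 mm long. Leave alone.
Mind the look-alikes: they are no part of the job. Leave any yellow look-alike of the lid alone.

How it is judged:
On the way:
1. the lid is dropped home in the collar of the mill with the nutmegs, not yet turned against the spring (((horizontal distance between nutmeg and mill_a_mouth below 0.045 m and horizontal distance between lid_grip and mill_a_mouth below 0.005 m and z of lid_grip in the frame of mill_a_mouth between 0.029 and 0.0345 m and angle between lid_grip's own z axis and vertical below 0.07 rad and value of joint mill_a_ring below 0.2 rad) or (horizontal distance between nutmeg and mill_b_mouth below 0.045 m and horizontal distance between lid_grip and mill_b_mouth below 0.005 m and z of lid_grip in the frame of mill_b_mouth between 0.029 and 0.0345 m and angle between lid_grip's own z axis and vertical below 0.07 rad and value of joint mill_b_ring below 0.2 rad))), for 0.05 s.
At the end, for the whole second after the job is handed in: The lid is level and home in the collar of the nutmeg mill (grip point 29 to 34.5 mm above the rim, within 5 mm of its axis), turned clockwise 26 to 55 degrees, that ring at 0.31 to 0.75 rad, and still gripped (over 12 N) through the last second (((horizontal distance between nutmeg and mill_a_mouth below 0.045 m and horizontal distance between lid_grip and mill_a_mouth below 0.005 m and z of lid_grip in the frame of mill_a_mouth between 0.029 and 0.0345 m and angle between lid_grip's own z axis and vertical below 0.07 rad and value of joint mill_a_ring between 0.31 and 0.75 rad and angle between the x axis of lid_grip and the x axis of mill_a_mouth, either way round between 0.45 and 0.96 rad) or (horizontal distance between nutmeg and mill_b_mouth below 0.045 m and horizontal distance between lid_grip and mill_b_mouth below 0.005 m and z of lid_grip in the frame of mill_b_mouth between 0.029 and 0.0345 m and angle between lid_grip's own z axis and vertical below 0.07 rad and value of joint mill_b_ring between 0.31 and 0.75 rad and angle between the x axis of lid_grip and the x axis of mill_b_mouth, either way round between 0.45 and 0.96 rad)) and contact force between the fingers and lid above 12 N); the arm keeps its last pose, push and grip.
It fails at once if a lid was turned on to the lock click (ring past 1.1 rad) (value of joint any of mill_a_ring, mill_b_ring above 1.1 rad).
It fails at once if the mill with the cinnamon was pulsed ((horizontal distance between nutmeg and mill_a_mouth above 0.06 m and value of joint mill_a_ring above 0.15 rad) or (horizontal distance between nutmeg and mill_b_mouth above 0.06 m and value of joint mill_b_ring above 0.15 rad)).
It fails at once if something else on the table was moved by more than 20 mm (distance of any of jar_a, jar_b, cutter_round, cutter_star, rolling_pin, spoon from where it was at the start of the episode above 0.02 m).
It also fails if it takes over 42 s, if anything falls off the work surface, if the arm or the gripper's body presses on something with over 40 N, if the wrist force passes 120 N, or if a joint passes its speed limit or range.

## Working session

There is one attempt and no reset: what is moved stays moved. The work goes in short steps, Python scripts to look and compute and a tool call to move; the robot and the scene stay as the last step left them, time stands still between calls to the robot, and variables do not carry over. Pictures are saved under pics/ and viewed, at most 10 in all, crops included, and the job is handed in when it is done.

Besides the shell and the picture viewer there is one more tool, called by a JSON object that holds its "fn" and its "kwargs", one argument or row to a line. servo_tool: Moves the arm, as the interface text tells. Its arguments: {"type":"object","properties":{"rows":{"type":"array","items":{"type":"array","items":{"type":"array","items":{"type":"number"}}}},"squeeze":{"type":"number"}},"required":["rows"]}

```bash
mkdir -p pics; cat > h.py <<'E'
import numpy as np,cv2
from station import manip
def ray(name,uv):
    c=manip.camera_info(name);K=np.array(c["K"]);T=np.array(c["camera_from_world"]);k=c["k1"]
    d=np.array([[k,0,0,0]]) ; D=np.array([k,0,0,0,0.])
    p=cv2.undistortPoints(np.array(uv,float).reshape(-1,1,2),K,D,None,None,None,(3,50,1e-10)) if False else cv2.undistortPoints(np.array(uv,float).reshape(-1,1,2),K,D)
    p=p.reshape(-1,2);r=np.c_[p,np.ones(len(p))]@T[:3,:3]
    return -T[:3,:3].T@T[:3,3],r
def onz(name,uv,z):
    o,r=ray(name,uv);return o+r*((z-o[2])/r[:,2:])
def proj(name,P):
    c=manip.camera_info(name);K=np.array(c["K"]);T=np.array(c["camera_from_world"])
    return cv2.projectPoints(np.array(P,float).reshape(-1,1,3),cv2.Rodrigues(T[:3,:3])[0],T[:3,3],K,np.array([c["k1"],0,0,0,0.]))[0].reshape(-1,2)
E
python3 - <<'E'
from h import *
for n in("top","scene"):
    cv2.imwrite(f"pics/{n}0.png",manip.snapshot(n)); c=manip.camera_info(n);print(n,np.round(c["K"],1).tolist(),c["k1"],np.round(c["camera_from_world"],3).tolist())
print(manip.sense())
E
```

```text
top [[435.1, 0.0, 318.3], [0.0, 435.1, 246.9], [0.0, 0.0, 1.0]] -0.09593940104696771 [[0.103, -0.995, 0.001, -0.021], [-0.975, -0.101, -0.2, 0.501], [0.2, 0.019, -0.98, 0.889], [0.0, 0.0, 0.0, 1.0]]
scene [[573.0, 0.0, 316.4], [0.0, 573.0, 249.9], [0.0, 0.0, 1.0]] 0.058736120928680434 [[0.082, 0.997, -0.006, -0.033], [0.603, -0.055, -0.796, -0.212], [-0.793, 0.062, -0.606, 1.659], [0.0, 0.0, 0.0, 1.0]]
{'t': 0.1, 'q': array([ 9.62503710e-01,  5.28397278e-01,  1.43375181e+00, -3.90399618e-06,
        1.18137295e+00, -1.78508223e-01]), 'qd': array([-0.00134752, -0.0026485 , -0.00382348,  0.00028576, -0.0007677 ,
       -0.00019941]), 'tau': array([ 1.25333436e-04, -4.43303704e+01, -1.78585964e+01, -2.05570227e-04,
        3.84210551e-03,  1.71776031e-05]), 'tcp_pos': array([0.26005929, 0.56767938, 0.24942374]), 'tool_rot': array([ 2.13241281e-01,  9.76999092e-01, -8.91691803e-04, -3.68129297e-04]), 'force': array([0.12597279, 0.01154664, 0.03857734]), 'ft_torque': array([-0.01162766, -0.0140083 ,  0.02277938]), 'gripper_force': 0.0, 'finger_gap': 1.0005869860236667}
```

View pics/top0.png

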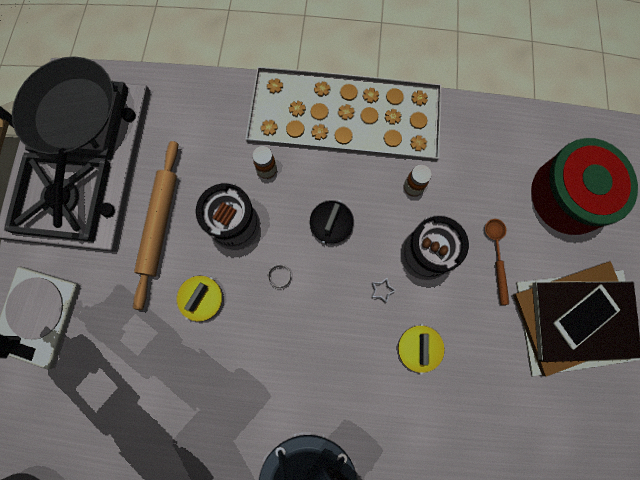

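View pics/scene0.png

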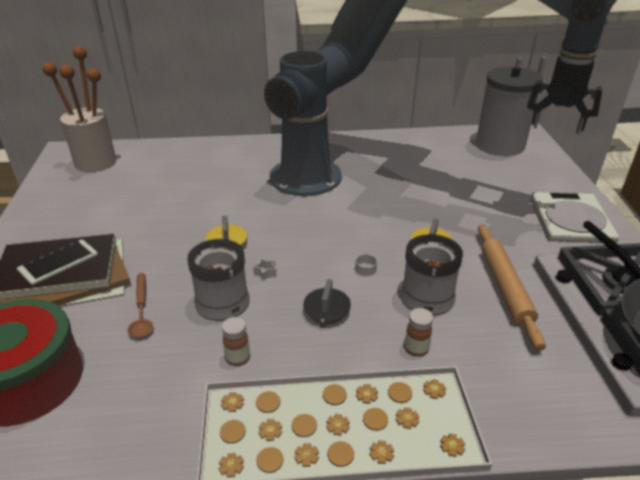

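The top view shows the black lid at (332,222), with yellow look-alikes at (200,298) and (421,348) to be left alone. The right mill at (440,245) seems to hold three brown eggs (nutmegs). The left mill at (225,212) holds sticks (cinnamon). I'll confirm with an enlarged crop.

```bash
python3 - <<'E'
from h import *
im=cv2.imread("pics/top0.png")
a=cv2.resize(im[185:295,390:490],None,fx=5,fy=5,interpolation=cv2.INTER_CUBIC)
b=cv2.resize(im[185:295,285:385],None,fx=3,fy=3,interpolation=cv2.INTER_CUBIC)
c=np.zeros((550,800,3),np.uint8);c[:,:500]=a;c[:330,500:]=b;cv2.imwrite("pics/crop1.png",c)
# lid: grip bar top mask (grey, bright within dark lid) 
g=cv2.cvtColor(im,cv2.COLOR_BGR2GRAY)
def rect(name,gray,u0,u1,v0,v1,lo,hi,inv=False):
    m=np.zeros_like(gray);m[v0:v1,u0:u1]=cv2.inRange(gray[v0:v1,u0:u1],lo,hi)
    cs=cv2.findContours(m,cv2.RETR_EXTERNAL,cv2.CHAIN_APPROX_NONE)[0];k=max(cs,key=cv2.contourArea);return k
k=rect("top",g,312,352,203,242,70,255)
print("bar",cv2.minAreaRect(k),cv2.contourArea(k))
k=rect("top",g,300,365,190,255,0,50);(c,ax,an)=cv2.fitEllipse(cv2.convexHull(k));print("lid",c,ax,an,onz("top",[c],0.025))
k=rect("top",g,395,480,200,290,0,45);print("collar",cv2.boundingRect(k))
for z in(.066,):print(onz("top",[cv2.minAreaRect(rect("top",g,312,352,203,242,70,255))[0]],z))
E
```

```text
bar ((331.77587890625, 216.3103485107422), (4.270992755889893, 27.11151885986328), 21.801410675048828) 90.0
lid (331.2991027832031, 222.49090576171875) (43.596553802490234, 44.72356414794922) 134.09742736816406 [[0.56451439 0.00804557 0.025     ]]
collar (401, 216, 68, 64)
[[0.56744393 0.0085467  0.066     ]]
```

View pics/crop1.png

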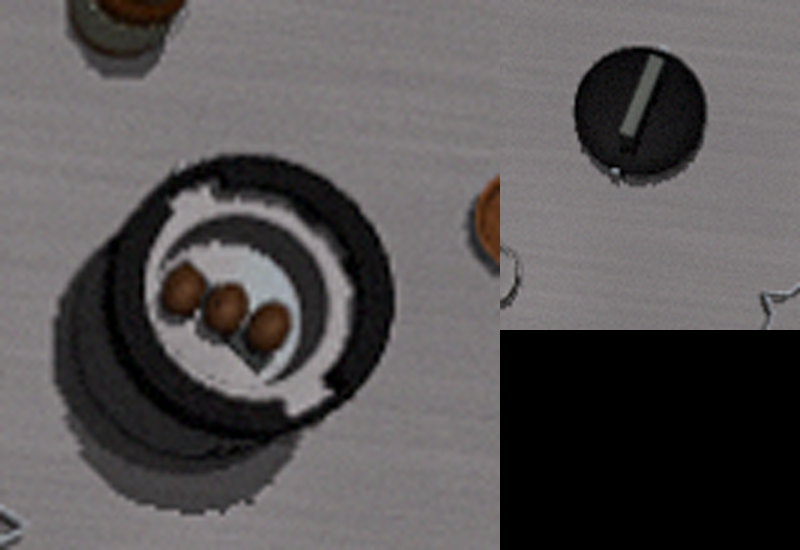

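```bash
cat > m.py <<'E'
from h import *
from scipy.optimize import least_squares
def edge(name,g,c,z,r,phis,sign,w=0.012):
    # along radial lines at height z, strongest gradient near r (sign: +1 brighter outwards)
    out=[]
    for p in phis:
        rr=np.arange(r-w,r+w,0.0004);P=np.c_[c[0]+rr*np.cos(p),c[1]+rr*np.sin(p),np.full(len(rr),z)]
        uv=proj(name,P).astype(np.float32)
        s=cv2.remap(cv2.GaussianBlur(g,(3,3),0).astype(np.float32),uv[:,0].copy(),uv[:,1].copy(),cv2.INTER_LINEAR).ravel()
        d=sign*np.gradient(np.convolve(np.pad(s,2,'edge'),np.ones(5)/5,'valid'));i=d.argmax()
        if d[i]>1.2: out.append(P[i,:2])
    return np.array(out)
def circ(sets,c0):
    f=lambda c:np.concatenate([np.hypot(*(p-c).T)-r for p,r in sets])
    s=least_squares(f,c0,loss='soft_l1',f_scale=.001);return s.x,np.abs(f(s.x)).mean()
E
python3 - <<'E'
from m import *
top=cv2.imread("pics/top0.png",0);sc=cv2.imread("pics/scene0.png",0)
c=onz("top",[(439.8,244.4)],.13)[0,:2];print("mill0",c)
far=lambda n,c:np.arctan2(*(c-ray(n,[(0,0)])[0][:2])[::-1])+np.linspace(-1.2,1.2,60)
e1=edge("top",top,c,.13,.057,far("top",c),1)
x,r=circ([(e1,.057)],c);print("top far rim",x,r,len(e1))
e2=edge("scene",sc,x,.13,.057,far("scene",x),1)
y,r=circ([(e2,.057)],x);print("scene far rim",y,r,len(e2))
e3=edge("top",top,x,.13,.044,far("top",x)+np.pi,-1,.006);z,r=circ([(e3,.044)],x);print("top near inner",z,r,len(e3))
# lid flange far edge z~.021..: silhouettes widest at z .021
l=np.array([.5655,.0083])
e=edge("top",top,l,.022,.05,np.linspace(0,2*np.pi,90),1,.008);a,r=circ([(e,.05)],l);print("lid top",a,r,len(e))
e=edge("scene",sc,l,.022,.05,far("scene",l)+np.pi,1,.008);a,r=circ([(e,.05)],l);print("lid scene",a,r,len(e))
# bar axis
m=np.zeros_like(top);m[203:242,312:352]=cv2.inRange(top[203:242,312:352],70,255)
ys,xs=np.nonzero(m);W=onz("top",np.c_[xs,ys],.066)[:,:2];w,v=np.linalg.eigh(np.cov(W.T));d=v[:,1]
q=(W-W.mean(0))@d;print("bar ang",np.degrees(np.arctan2(d[1],d[0])),"ctr",W.mean(0),"len",np.ptp(q), "mid",W.mean(0)+d*(q.max()+q.min())/2)
n=onz("top",[(428,224),(452,264.6)],.125)[:,:2];d=n[0]-n[1];print("notch ang",np.degrees(np.arctan2(d[1],d[0])),n,n.mean(0))
# profile r=48mm just inside track at z .13: bright arcs
for rr in(.047,.049,.051):
    ph=np.radians(np.arange(0,360,2));P=np.c_[x[0]+rr*np.cos(ph),x[1]+rr*np.sin(ph),np.full(180,.13)];uv=proj("top",P).astype(np.float32)
    s=cv2.remap(top,uv[:,0].copy(),uv[:,1].copy(),cv2.INTER_LINEAR).ravel();print(rr,[(int(i*2),int(v)) for i,v in enumerate(s) if v>70])
E
```

```text
mill0 [ 0.51436008 -0.21105999]
top far rim [ 0.51749385 -0.21196595] 0.000344051073653567 60
scene far rim [ 0.52067096 -0.21278573] 0.0014794690830040576 59
top near inner [ 0.51784696 -0.21197439] 0.00038509299347489075 60
lid top [0.56636456 0.00795843] 0.002021403476444668 90
lid scene [0.57376475 0.00605103] 0.00269349349424135 34
bar ang 155.54716790833936 ctr [0.56465669 0.0085647 ] len 0.11567256080971006 mid [0.55723463 0.01193976]
notch ang 33.850770790528685 [[ 0.55524477 -0.186408  ]
 [ 0.47701424 -0.23887922]] [ 0.5161295  -0.21264361]
0.047 [(26, 76), (28, 96), (30, 98), (32, 78), (34, 92), (36, 114), (38, 131), (40, 147), (42, 139), (44, 146), (46, 125), (48, 90), (198, 79), (200, 125), (202, 153), (204, 148), (206, 149), (208, 149), (210, 152), (212, 151), (214, 152), (216, 153), (218, 135), (220, 87)]
0.049 [(38, 81), (40, 88), (42, 77), (46, 75), (198, 89), (200, 136), (202, 154), (204, 155), (206, 155), (208, 145), (210, 152), (212, 149), (214, 145), (216, 133), (218, 125), (220, 136)]
0.051 [(200, 110), (202, 126), (204, 108), (206, 96), (208, 93), (210, 78), (212, 90), (214, 79)]
```

```bash
python3 - <<'E'
from m import *
top=cv2.imread("pics/top0.png",0);sc=cv2.imread("pics/scene0.png",0)
for n,g,(u0,u1,v0,v1),th in(("top",top,(314,350,203,236),70),("scene",sc,(312,340,274,306),70)):
    m=np.zeros_like(g);m[v0:v1,u0:u1]=cv2.inRange(g[v0:v1,u0:u1],th,255)
    N,L,S,C=cv2.connectedComponentsWithStats(m);
    i=L[216,332] if n=="top" else 1+S[1:,4].argmax()
    ys,xs=np.nonzero(L==i);W=onz(n,np.c_[xs,ys],.066)[:,:2];w,v=np.linalg.eigh(np.cov(W.T));d=v[:,1]
    q=(W-W.mean(0))@d;p=(W-W.mean(0))@v[:,0];print(n,S[i],"ang",np.degrees(np.arctan2(d[1],d[0]))%180,"len",np.ptp(q),np.ptp(p),"mid",W.mean(0)+d*(q.max()+q.min())/2)
l=np.array([.567,.008]);far=np.linspace(-1.3,1.3,60)
e=edge("top",top,l,.024,.05,far,1,.008);a,r=circ([(e,.05)],l);print("lid top far",a,r,len(e))
cv2.imwrite("pics/lid.png",np.hstack([cv2.resize(cv2.imread("pics/scene0.png")[265:335,295:360],None,fx=6,fy=6,interpolation=cv2.INTER_CUBIC),cv2.resize(cv2.imread("pics/top0.png")[190:260,300:365],None,fx=6,fy=6,interpolation=cv2.INTER_CUBIC)]))
E
```

```text
top [325 204  14  26 118] ang 164.43678116497333 len 0.060077602976766745 0.009259881866844438 mid [0.56741466 0.0085092 ]
scene [312 274  28  27 515] ang 170.66691203278023 len 0.08297584488548627 0.0590730708033678 mid [0.56170999 0.00446922]
lid top far [0.56730134 0.00851223] 0.00038173681880601776 60
```

View pics/lid.png

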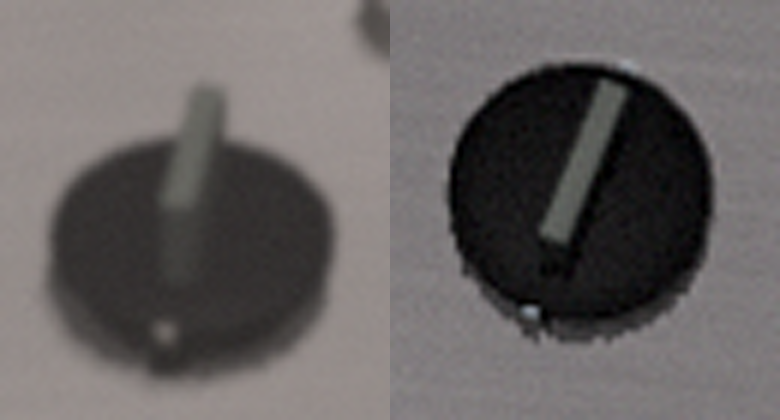

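The mill fit is (0.5175, -0.212), with the notch axis at about 33.4°. The lid is at (0.5673, 0.0085), and its bar lies along 164.4°, which is the same as -15.6°. I'll grasp with tool x at -15.6° to keep the wrist in range. First I'll translate, then turn.

{"fn": "servo_tool", "kwargs": {
  "rows": [
    [[0,0,0,-0.032,-0.0238,0,0.2],[0,0,0,-0.032,-0.0238,0,0.2],[0,0,0,-0.032,-0.0238,0,0.2],[0,0,0,-0.032,-0.0238,0,0.2],[0,0,0,-0.032,-0.0238,0,0.2],[0,0,0,-0.032,-0.0238,0,0.2],[0,0,0,-0.032,-0.0238,0,0.2],[0,0,0,-0.032,-0.0238,0,0.2]]
  ],
  "squeeze": 60
}}

```text
t: 0.77
tcp_pos: [0.414, 0.2866, 0.2501]
tool_rot: [0.213, 0.977, -0.0, -0.0]
force: [0.2, 1.0, -0.0]
finger_gap: 0.603
gripper_force: 0.0
```

{"fn": "servo_tool", "kwargs": {
  "rows": [
    [[0,0,0,-0.032,-0.0238,0,0.2],[0,0,0,-0.032,-0.0238,0,0.2],[0,0,0,-0.032,-0.0238,0,0.2],[0,0,0,-0.032,-0.0238,0,0.2],[0,0,0,-0.032,-0.0238,0,0.2],[0,0,0,-0.032,-0.0238,0,0.2],[0,0,0,-0.032,-0.0238,0,0.2],[0,0,0,-0.032,-0.0238,0,0.2]]
  ]
}}

```text
t: 1.43
tcp_pos: [0.5674, 0.0067, 0.25]
tool_rot: [0.213, 0.977, 0.0, -0.0]
force: [0.6, 0.6, -0.6]
finger_gap: 0.603
gripper_force: 0.0
```

{"fn": "servo_tool", "kwargs": {
  "rows": [
    [[0,0,7.125,0,0,0,0.2],[0,0,7.125,0,0,0,0.2],[0,0,7.125,0,0,0,0.2],[0,0,7.125,0,0,0,0.2],[0,0,7.125,0,0,0,0.2],[0,0,7.125,0,0,0,0.2],[0,0,7.125,0,0,0,0.2],[0,0,7.125,0,0,0,0.2]]
  ]
}}

```text
t: 2.1
tcp_pos: [0.5668, 0.0087, 0.2498]
tool_rot: [0.656, 0.755, -0.0, -0.0]
force: [0.2, 0.3, -0.2]
finger_gap: 0.603
gripper_force: 0.0
```

{"fn": "servo_tool", "kwargs": {
  "rows": [
    [[0,0,7.125,0,0,0,0.2],[0,0,7.125,0,0,0,0.2],[0,0,7.125,0,0,0,0.2],[0,0,7.125,0,0,0,0.2],[0,0,7.125,0,0,0,0.2],[0,0,7.125,0,0,0,0.2],[0,0,7.125,0,0,0,0.2],[0,0,7.125,0,0,0,0.2]]
  ]
}}

```text
t: 2.77
tcp_pos: [0.5668, 0.0087, 0.2498]
tool_rot: [0.937, 0.35, -0.001, -0.0]
force: [0.1, 0.0, -0.1]
finger_gap: 0.6
gripper_force: 0.0
```

{"fn": "servo_tool", "kwargs": {
  "rows": [
    [[0,0,7.125,0,0,0,0.2],[0,0,7.125,0,0,0,0.2],[0,0,7.125,0,0,0,0.2],[0,0,7.125,0,0,0,0.2],[0,0,7.125,0,0,0,0.2],[0,0,7.125,0,0,0,0.2],[0,0,7.125,0,0,0,0.2],[0,0,7.125,0,0,0,0.2]]
  ]
}}

```text
t: 3.43
tcp_pos: [0.5668, 0.0087, 0.2498]
tool_rot: [0.99, -0.139, -0.001, -0.0]
force: [0.2, -0.7, -0.5]
finger_gap: 0.598
gripper_force: 0.0
```

```bash
cat > g.py <<'E'
from m import *
from scipy.spatial.transform import Rotation as R
import sys
def st():
    s=manip.sense();M=R.from_quat(s["tool_rot"]).as_matrix();a=np.degrees(np.arctan2(M[1,0],M[0,0]))
    print("t",round(s["t"],2),"p",np.round(s["tcp_pos"],4),"xang",round(a,2),"zdir",np.round(M[:,2],3),"F",np.round(s["force"],1),"T",np.round(s["ft_torque"],2),"gap",round(s["finger_gap"],3),"gf",round(s["gripper_force"],1),"q",np.round(s["q"],2));return s,M
def to(p,ang):
    s,M=st();print("tool shift",np.round(M.T@(np.array(p)-s["tcp_pos"]),4))
    a=np.degrees(np.arctan2(M[1,0],M[0,0]));print("wz",round(-(ang-a),2))
if __name__=="__main__":
    v=[float(i) for i in sys.argv[1:]];to(v[:3],v[3])
E
python3 g.py .5673 .0085 .055 -15.6
```

```text
t 3.43 p [0.5668 0.0087 0.2498] xang -15.98 zdir [-0.001  0.    -1.   ] F [ 0.2 -0.7 -0.5] T [-0.01 -0.01 -0.02] gap 0.598 gf 0.0 q [-0.18  0.45  1.58  0.    1.11  1.67]
tool shift [8.000e-04 1.000e-04 1.948e-01]
wz -0.38
```

{"fn": "servo_tool", "kwargs": {
  "rows": [
    [[0,0,-0.4,0.0005,0,0.035,0.2],[0,0,0,0,0,0.035,0.2],[0,0,0,0,0,0.035,0.2],[0,0,0,0,0,0.035,0.2],[0,0,0,0,0,0.025,0.2],[0,0,0,0,0,0.018,0.2],[0,0,0,0,0,0.012,0.2],[0,0,0,0,0,0,0.2]]
  ]
}}

```text
t: 4.1
tcp_pos: [0.5658, 0.0087, 0.0526]
tool_rot: [0.991, -0.133, -0.003, -0.0]
force: [-0.4, 0.1, 0.2]
finger_gap: 0.599
gripper_force: 0.0
```

{"fn": "servo_tool", "kwargs": {
  "rows": [
    [[0,0,0,0,0,0,-1],[0,0,0,0,0,0,-1],[0,0,0,0,0,0,-1],[0,0,0,0,0,0,-1],[0,0,0,0,0,0,-1],[0,0,0,0,0,0,-1],[0,0,0,0,0,0,-1]]
  ]
}}

```text
t: 4.68
tcp_pos: [0.5689, 0.0083, 0.0569]
tool_rot: [0.991, -0.132, 0.002, 0.0]
force: [-0.3, -0.4, 5.4]
finger_gap: 0.131
gripper_force: 59.1
```

```bash
python3 g.py .5673 .0085 .055 -15.6
```

```text
t 4.68 p [0.5689 0.0083 0.0569] xang -15.22 zdir [ 0.003 -0.001 -1.   ] F [-0.3 -0.4  5.4] T [ 0.06  0.03 -0.  ] gap 0.131 gf 59.1 q [-0.18  0.74  1.71  0.    0.69  1.65]
tool shift [-0.0016  0.0002  0.0019]
wz 0.38
```

{"fn": "servo_tool", "kwargs": {
  "rows": [
    [[0,0,0,0,0,-0.01,-1],[0,0,0,0,0,-0.02,-1],[0,0,0,0,0,-0.03,-1],[0,0,0,0,0,-0.03,-1],[0,0,0,0,0,-0.03,-1],[0,0,0,0,0,-0.03,-1],[0,0,0,0,0,-0.025,-1],[0,0,0,0,0,0,-1]]
  ]
}}

```text
t: 5.35
tcp_pos: [0.5704, 0.0082, 0.2364]
tool_rot: [0.991, -0.132, 0.006, 0.0]
force: [1.1, -0.4, -1.1]
finger_gap: 0.128
gripper_force: 58.4
```

{"fn": "servo_tool", "kwargs": {
  "rows": [
    [[0,0,-6.9,0,0,0,-1],[0,0,-6.9,0,0,0,-1],[0,0,-6.9,0,0,0,-1],[0,0,-6.9,0,0,0,-1],[0,0,-6.9,0,0,0,-1],[0,0,-6.9,0,0,0,-1],[0,0,-6.9,0,0,0,-1],[0,0,0,0,0,0,-1]]
  ]
}}

```text
t: 6.02
tcp_pos: [0.5666, 0.0087, 0.2295]
tool_rot: [0.958, 0.286, -0.001, -0.001]
force: [-0.1, -0.3, -1.3]
finger_gap: 0.128
gripper_force: 58.4
```

```bash
python3 g.py .5175 -.212 .23 33.4
```

```text
t 6.02 p [0.5666 0.0087 0.2295] xang 33.19 zdir [-0.002  0.    -1.   ] F [-0.1 -0.3 -1.3] T [ 0.03 -0.02  0.02] gap 0.128 gf 58.4 q [-0.18  0.48  1.6  -0.    1.07  0.81]
tool shift [-0.1619  0.1579 -0.0005]
wz -0.21
```

{"fn": "servo_tool", "kwargs": {
  "rows": [
    [[0,0,0,-0.0202,0.0197,0,-1],[0,0,0,-0.0202,0.0197,0,-1],[0,0,0,-0.0202,0.0197,0,-1],[0,0,0,-0.0202,0.0197,0,-1],[0,0,0,-0.0202,0.0197,0,-1],[0,0,0,-0.0202,0.0197,0,-1],[0,0,0,-0.0202,0.0197,0,-1],[0,0,0,-0.0202,0.0197,0,-1]]
  ]
}}

```text
t: 6.68
tcp_pos: [0.5171, -0.2126, 0.2298]
tool_rot: [0.959, 0.283, -0.0, -0.001]
force: [0.1, -0.8, -0.6]
finger_gap: 0.132
gripper_force: 58.5
```

{"fn": "servo_tool", "kwargs": {
  "rows": [
    [[0,0,0,0,0,0.01,-1],[0,0,0,0,0,0.01,-1],[0,0,0,0,0,0.005,-1],[0,0,0,0,0,0,-1],[0,0,0,0,0,0,-1]]
  ]
}}

```text
t: 7.1
tcp_pos: [0.5179, -0.2102, 0.2045]
tool_rot: [0.959, 0.285, -0.001, -0.001]
force: [-0.1, 0.7, -0.5]
finger_gap: 0.131
gripper_force: 58.6
```

```bash
python3 - <<'E'
from g import *
s,M=st();P=s["tcp_pos"]
ims=[]
for n in("top","scene"):
    im=manip.snapshot(n);cv2.imwrite(f"pics/{n}1.png",im);u,v=proj(n,[P])[0].astype(int)
    u=np.clip(u,60,580);v=np.clip(v,60,420);print(n,u,v);ims.append(cv2.resize(im[v-55:v+60,u-60:u+60],(400,383),interpolation=cv2.INTER_CUBIC))
cv2.imwrite("pics/hand.png",np.hstack(ims))
g=cv2.imread("pics/top1.png",0);c=P[:2];z=P[2]-.057+.023
e=edge("top",g,c,z,.05,np.linspace(-2.2,.8,60),1,.008);a,r=circ([(e,.05)],c);print("flange top",a-c,r,len(e))
g=cv2.imread("pics/scene1.png",0)
e=edge("scene",g,c,z,.05,np.linspace(-1.2,1.2,60),1,.008);a,r=circ([(e,.05)],c);print("flange scene",a-c,r,len(e))
E
```

```text
t 7.1 p [ 0.5179 -0.2102  0.2045] xang 33.12 zdir [-0.002  0.002 -1.   ] F [-0.1  0.7 -0.5] T [-0.03 -0.04 -0.02] gap 0.131 gf 58.6 q [-0.59  0.5   1.65  0.    1.    0.41]
top 450 234
scene 212 223
flange top [ 0.01132444 -0.03544113] 0.00010434077033063746 4
flange scene [-0.00122363 -0.0023009 ] 0.0033438947979129038 21
```

View pics/hand.png

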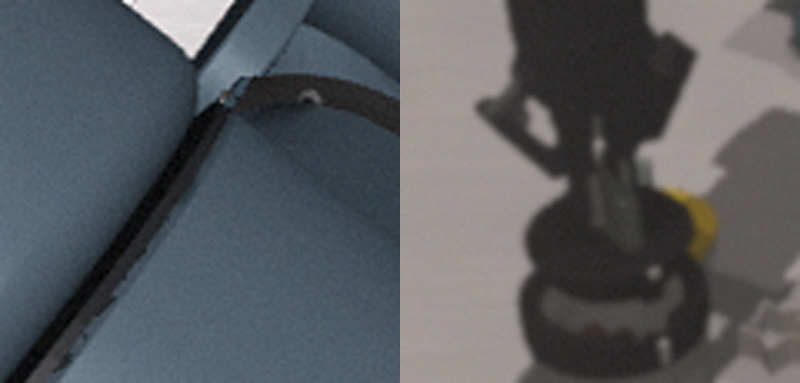

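{"fn": "servo_tool", "kwargs": {
  "rows": [
    [[0,0,-0.3,-0.0012,0.0013,0.005,-1],[0,0,0,0,0,0.005,-1],[0,0,0,0,0,0.003,-1],[0,0,0,0,0,0,-1],[0,0,0,0,0,0,-1]]
  ]
}}

```text
t: 7.62
tcp_pos: [0.5177, -0.2134, 0.192]
tool_rot: [0.958, 0.287, -0.0, -0.0]
force: [0.8, 1.0, -1.2]
finger_gap: 0.133
gripper_force: 58.6
```

```bash
python3 g.py .5176 -.212 .168 33.4
```

```text
t 7.62 p [ 0.5177 -0.2134  0.192 ] xang 33.37 zdir [-0.001  0.    -1.   ] F [ 0.8  1.  -1.2] T [-0.01 -0.03  0.01] gap 0.133 gf 58.6 q [-0.59  0.52  1.66  0.    0.97  0.4 ]
tool shift [ 0.0006 -0.0012  0.024 ]
wz -0.03
```

{"fn": "servo_tool", "kwargs": {
  "rows": [
    [[0,0,0,0.0003,-0.0006,0.004,-1],[0,0,0,0,0,0.003,-1],[0,0,0,0,0,0,-1],[0,0,0,0,0,0,-1]]
  ]
}}

```text
t: 7.95
tcp_pos: [0.5177, -0.2127, 0.185]
tool_rot: [0.958, 0.287, -0.0, -0.0]
force: [-0.4, 0.8, -1.4]
finger_gap: 0.129
gripper_force: 58.6
```

{"fn": "servo_tool", "kwargs": {
  "rows": [
    [[0,0,0,0,0,0,-1],[0,0,0,0,0,0,-1]]
  ]
}}

```text
t: 8.12
tcp_pos: [0.5179, -0.2129, 0.1854]
tool_rot: [0.958, 0.287, 0.0, 0.0]
force: [0.4, -0.2, -1.4]
finger_gap: 0.13
gripper_force: 58.6
```

```bash
python3 g.py .5176 -.212 .168 33.4
```

```text
t 8.12 p [ 0.5179 -0.2129  0.1854] xang 33.37 zdir [ 0. -0. -1.] F [ 0.4 -0.2 -1.4] T [ 0.01 -0.03  0.02] gap 0.13 gf 58.6 q [-0.59  0.53  1.66  0.    0.95  0.4 ]
tool shift [ 0.0002 -0.0009  0.0174]
wz -0.03
```

{"fn": "servo_tool", "kwargs": {
  "rows": [
    [[0,0,0,0.0001,-0.0005,0.003,-1],[0,0,0,0,0,0.003,-1],[0,0,0,0,0,0.002,-1],[0,0,0,0,0,0,-1]]
  ]
}}

```text
t: 8.45
tcp_pos: [0.5173, -0.2121, 0.1767]
tool_rot: [0.958, 0.287, -0.0, -0.0]
force: [-0.3, 0.0, -2.6]
finger_gap: 0.132
gripper_force: 58.6
```

{"fn": "servo_tool", "kwargs": {
  "rows": [
    [[0,0,0,0,0,0.003,-1],[0,0,0,0,0,0.002,-1],[0,0,0,0,0,0,-1]]
  ]
}}

```text
t: 8.7
tcp_pos: [0.5174, -0.2122, 0.1718]
tool_rot: [0.958, 0.287, -0.0, -0.0]
force: [0.1, 0.0, -2.4]
finger_gap: 0.129
gripper_force: 58.6
```

```bash
python3 g.py .5176 -.212 .168 33.4
```

```text
t 8.7 p [ 0.5174 -0.2122  0.1718] xang 33.37 zdir [-0.001  0.001 -1.   ] F [ 0.1  0.  -2.4] T [ 0.02 -0.03  0.01] gap 0.129 gf 58.6 q [-0.59  0.55  1.67 -0.    0.92  0.4 ]
tool shift [ 0.0003 -0.      0.0038]
wz -0.03
```

{"fn": "servo_tool", "kwargs": {
  "rows": [
    [[0,0,0,0,0,0.0015,-1],[0,0,0,0,0,0.0015,-1],[0,0,0,0,0,0,-1]]
  ]
}}

```text
t: 8.95
tcp_pos: [0.5176, -0.2123, 0.1691]
tool_rot: [0.958, 0.287, -0.0, -0.0]
force: [0.2, -0.2, -0.9]
finger_gap: 0.127
gripper_force: 58.6
```

{"fn": "servo_tool", "kwargs": {
  "rows": [
    [[0,0,0,0,0,0.0015,-1],[0,0,0,0,0,0,-1],[0,0,0,0,0,0,-1]]
  ]
}}

```text
t: 9.2
tcp_pos: [0.5176, -0.2124, 0.1689]
tool_rot: [0.958, 0.287, 0.0, 0.0]
force: [-1.3, 0.4, 4.5]
finger_gap: 0.133
gripper_force: 59.5
```

```bash
python3 g.py .5176 -.212 .168 33.4
```

```text
t 9.2 p [ 0.5176 -0.2124  0.1689] xang 33.38 zdir [ 0. -0. -1.] F [-1.3  0.4  4.5] T [0.19 0.29 0.02] gap 0.133 gf 59.5 q [-0.59  0.55  1.68 -0.    0.92  0.4 ]
tool shift [ 0.0002 -0.0004  0.0009]
wz -0.02
```

The lid reached the seat at the expected height. I'll turn it in stages.

{"fn": "servo_tool", "kwargs": {
  "rows": [
    [[0,0,3,0,0,0,-1],[0,0,3.5,0,0,0,-1],[0,0,3.5,0,0,0,-1],[0,0,3.5,0,0,0,-1],[0,0,3.5,0,0,0,-1],[0,0,3,0,0,0,-1],[0,0,0,0,0,0,-1]]
  ]
}}

```text
t: 9.78
tcp_pos: [0.5182, -0.2132, 0.1689]
tool_rot: [0.993, 0.116, 0.001, 0.001]
force: [-2.2, -1.4, 5.4]
finger_gap: 0.128
gripper_force: 59.4
```

```bash
python3 g.py .5176 -.2124 .169 -6.6
```

```text
t 9.78 p [ 0.5182 -0.2132  0.1689] xang 13.35 zdir [ 0.002 -0.002 -1.   ] F [-2.2 -1.4  5.4] T [-0.15  0.19 -0.  ] gap 0.128 gf 59.4 q [-0.59  0.55  1.68 -0.    0.91  0.75]
tool shift [-0.0004 -0.0009 -0.0001]
wz 19.95
```

{"fn": "servo_tool", "kwargs": {
  "rows": [
    [[0,0,3.5,0,0,0,-1],[0,0,3.5,0,0,0,-1],[0,0,3.5,0,0,0,-1],[0,0,3.5,0,0,0,-1],[0,0,3.5,0,0,0,-1],[0,0,2.5,0,0,0,-1],[0,0,0,0,0,0,-1],[0,0,0,0,0,0,-1]]
  ]
}}

```text
t: 10.45
tcp_pos: [0.5182, -0.2134, 0.1689]
tool_rot: [0.998, -0.057, 0.001, 0.001]
force: [-1.5, -2.2, 6.0]
finger_gap: 0.129
gripper_force: 59.5
```

```bash
python3 - <<'E'
from g import *
st();im=manip.snapshot("scene");P=manip.sense()["tcp_pos"];u,v=proj("scene",[P])[0].astype(int);print(u,v)
cv2.imwrite("pics/end.png",cv2.resize(im[v-40:v+70,u-60:u+60],None,fx=5,fy=5,interpolation=cv2.INTER_CUBIC))
E
```

```text
t 10.45 p [ 0.5182 -0.2134  0.1689] xang -6.52 zdir [ 0.002 -0.002 -1.   ] F [-1.5 -2.2  6. ] T [-0.17  0.22  0.01] gap 0.129 gf 59.5 q [-0.59  0.55  1.68 -0.    0.91  1.1 ]
213 238
```

View pics/end.png

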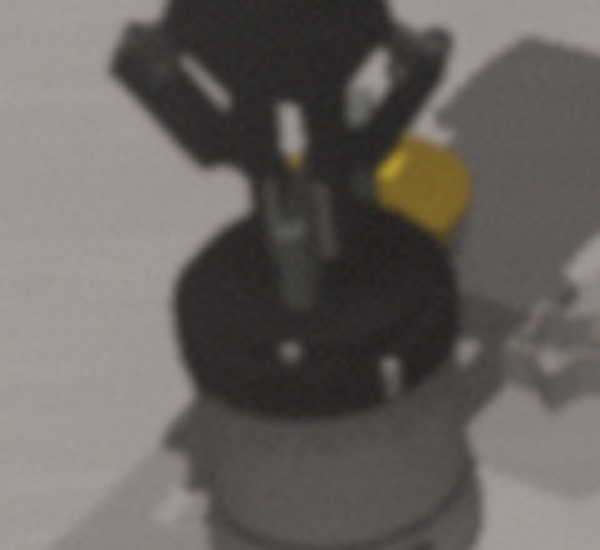

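```bash
python3 - <<'E'
from h import *
c=np.array([.518,-.2128])
for n,uv,zs in(("nib",(211,268),(.132,.138,.144)),("rib",(231.4,273),(.115,.12,.125))):
    for z in zs:
        d=onz("scene",[uv],z)[0,:2]-c;print(n,z,round(np.hypot(*d),4),round(np.degrees(np.arctan2(d[1],d[0])),1))
E
```

```text
nib 0.132 0.0458 -7.8
nib 0.138 0.0531 -5.5
nib 0.144 0.0605 -3.7
rib 0.115 0.0537 35.9
rib 0.12 0.0591 33.0
rib 0.125 0.0647 30.5
```

The lid's nib is at about -6.5° and the notch rib at about 33.5°, so the lid is turned 40°. Its flange height matches the lid being home, and the grip reads 59 N.

```bash
python3 -c "
from station import manip
print(manip.sign_off())"
```

```text
the job is handed in; nothing more can be done
None
```

The lid is home on the nutmeg mill, turned about 40° clockwise to the pulse position and still gripped at about 59 N; I handed the job in at about 10.5 s, and no verdict came back. The wrist torque reading (about 0.01 N m) did not show the spring's expected 0.12 N m, so I confirmed the turn from the camera image instead.

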